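# Close up the cap case: inner flap down, then the cover

### The arm

A 7-joint arm with a two-finger parallel gripper is mounted at the origin on a cart in front of the work surface, level with it; the furniture and walls round the work are solid. World frame = base frame: x ahead of the robot, y to its left, z up, the work surface at z = 0. Lengths are in m, angles in rad, forces in N, time in s.
With the tool pointing down it reaches from about 0.425 to 0.875 m from the base axis. Payload 4.7 kg.
Tool frame: the origin (TCP) lies on the centre line of the jaws, within the pads' length; the fingertips stand 14 mm ahead of it and the grasp point (between the pads) lies 5 mm behind it; z points along the fingers, y is the direction in which the jaws open and shut (so a half turn about z gives the same grasp; the last joint's range is limited). The gripper opens to 87 mm and grips with 3 to 60 N. Pads are 19 mm wide; open, the fingers measure 117 mm over their backs; the gripper's body (75 mm by 190 mm) begins 51 mm behind the grasp point.
Start: joints at [-1.12, 0.321, -0.07, 1.45, 0.023, 1.371, -0.057], TCP at [0.275, 0.589, 0.237] pointing down, gripper open.
Joint ranges: [-2.86, 2.86], [-0.3, 2.09], [-1.38, 1.24], [0.06, 2.45], [-1.56, 4.7], [0.09, 2.05], [-2.69, 2.69]. Speed limits (rad/s): [2.57, 2.57, 3.14, 3.14, 3.14, 3.14, 3.14].

### API

Orientations are given as a rotation vector (axis times angle).
In Python, from bench import ctrl gives the robot as it stands. The module is installed in compiled form; this text tells all that it offers.
- The arm moves only by the tool step_arm, never from a script. Its argument "plan" is a list of rows, each a list of 3 entries, a list of its own where there are three numbers: the turn, a rotation vector about the tool's x, y, z in rad, then the shift along the tool's x, y, z in m, then the closure in counts, from 0 (fully open) to 255 (shut). In form: [[[rx, ry, rz], [x, y, z], hand], ...]. A call has exactly 10 rows; each row is the pose to reach, as a shift and turn from the pose commanded when the call began, along the tool's axes at that moment; what a row does not reach only later rows make up. A row lasts 1/8 s, in which the tool goes at most 62.5 mm and 10.7 degrees, less where a joint would pass 70% of its speed; a pose out of reach is approached as far as the arm can. A call with a gripper value outside its range is refused whole. The fingers move at their own pace and stop on an object; "squeeze" is the grip in N (left out, the last holds). Time passes only in rows, so rows that repeat a pose let the fingers close, or fill a call up. It gives the time, the measured TCP pose, the force and the opening at its end, in the units of the state.
- ctrl.get_state(): the state, without advancing time (a new reading comes with each control period).
- ctrl.get_image(name): name is "side" or "top"; returns the picture (384x512x3 uint8, red, green, blue); there is no depth.
- ctrl.calibration(name): a dict with "fov_y" (degrees; the focal length in pixels is half the picture's height over the tangent of half this angle, whatever the lens; pixels are square), "cx", "cy" (the principal point, pixels), "rvec" (rotation vector, rad) and "tvec" (3), from world to camera coordinates, as OpenCV has them. Camera axes: x right, y down, z forward; pixel columns grow to the right and rows downward; lengths in m; the calibration is good to about 2 mm. A picture is of the moment at which its call begins. calibration takes no time and is no camera call.
- ctrl.close_job(): hands the job in, once; it reports no verdict.
Trained networks look in the newest picture that a camera, given by its name, has taken for a name from the list of things; names that differ only in an ending like _2 or _b are one class to them, and where a whole thing is asked for, a point or a joint stands for the part that bears it (a point fixed in the world has none). Each returns a list of dicts, best first, with "score" (0 to 1); they miss things now and then, are a little off and sometimes report something else, mostly with a low value. They report only what shows in the picture. A call takes as long as a camera call. They do not tell look-alikes from the thing itself.
- ctrl.cut_out(camera, label): "pixels" (384x512 bool, what is visible of it) and "rect" ([left, top, width, height] in pixels, round what is visible of it).
The state is a dict: "time": time; "joint_positions": joint angles; "qd": joint speeds; "joint_torque": joint torques, N m; "position": TCP position; "tool_rot": TCP orientation; "ft_force": force on the tool from outside, world axes, zero at the start; "torque": the same for the moment, N m; "grip_width": opening from 0.0 (shut) to 1.0 (fully open).
Only numpy, scipy, OpenCV 4.12 (cv2) and the standard library are available. Lean on these libraries where they do the work, as an engineer would, in place of code of your own. Each camera call takes 0.05 s, during which the arm holds its last target.

### The job

Close up the blue case of bottle caps: with the fingertips, push the white inner flap that stands up at its front down flat over the caps first, and after that swing the blue hinged cover from behind until it is fully shut over the flap. Push gently, do not slam the cover, pick nothing up and leave the things round the case where they are; finish with the hand clear.

Things in the scene. Friction and masses are not known exactly. Their poses are not given: they have to be found in the camera images.
- parts_case: Blue open plastic case holding white bottle caps, fixed to the desk: 150 mm deep (its x), 130 mm wide (y), 80 mm high, walls 4 mm. Origin: centre of its underside. x points from the front wall (paper label holder, towards the robot) to the rear wall with the cover's hinge; z up. Turned at most 0.65 rad from the robot's axes.
- flap (a joint): White inner flap, rad: 0 = flat inside the case (its stop; upper face 14 mm below the rim), 1.57 = upright, 1.75 = other stop, leaning towards the robot. Hinged just inside the front wall, along the case's y; closing swings the free edge away from the front wall, then down. Stiff hinge (0.08 N m): stays where left; 1 N at the free edge moves it. While standing it blocks the cover.
- flap_hinge (a point): Middle of the flap's hinge line: at case x = -66 mm, 64 mm above the desk. Turns with the flap: x from hinge to free edge, y along the hinge, z normal to the face that is uppermost when the flap is down and faces the robot when it stands.
- flap_edge (a point): Middle of the flap's free edge, 90 mm from its hinge line. The flap is 106 mm wide, 4 mm thick (edge bead 6 mm). Same axes as flap_hinge.
- cover (a joint): Blue cover, rad: 0 = fully shut on the rim (its stop), 1.57 = upright, 1.9 = other stop, leaning back away from the front. Hinged on the rear rim, along the case's y; closing swings the free edge forward, then down. Stiff hinge (0.32 N m): stays where left, never falls or springs, so push it all the way; 2 to 4 N near the free edge moves it.
- cover_hinge (a point): Middle of the cover's hinge line on the rear rim: at case x = +75 mm, 80 mm above the desk. Turns with the cover: x from free edge to hinge, y along the hinge, z out of the outer face (up when shut, rearward when standing). The outer face lies 5 mm out along z.
- cover_edge (a point): Middle of the cover's free edge, on its outer face, 158 mm from the hinge line. The cover is 140 mm wide and 5 mm thick, with a 9 mm deep rim inside; a grey thumb tab, 50 mm wide, stands 11 mm out beyond this edge. Same axes as cover_hinge.
- label_roll: Roll of bottle labels standing on end close to the left of the case, 67 mm across, 45 mm high; origin at the centre of its underside. Bystander, loose.
- loose_cap: White bottle cap, 31 mm across, 20 mm high, on the desk close to the left of the case; origin at the centre of its underside. Bystander, loose.
- beaker: Clear beaker, 70 mm across, 90 mm high, at the back of the desk; origin at the centre of its underside. Bystander, loose.
- scissors: Red-handled scissors lying at the back of the desk, 54 x 157 x 8 mm; origin at the centre of the underside. Bystander, loose.
- jerry_cap: Yellow screw cap of a canister, 62 mm across, 22 mm high, on the desk to the left of the case; origin at the centre of its underside. Bystander, loose.
Mind the look-alikes: they are no part of the job. There is more than one size of the parts_case; the one meant has the size given above.

How it is judged:
By the outcome, as a careful person would: the job done as asked, in the order asked, and still so for the second after the job is handed in, with the robot touching nothing.
It also fails if it takes over 58 s, if anything falls off the work surface, if the arm or the gripper's body presses on something with over 40 N, if the wrist force passes 120 N, or if a joint passes its speed limit or range.

## Working session

There is one attempt and no reset: what is moved stays moved. The work goes in short steps, Python scripts to look and compute and a tool call to move; the robot and the scene stay as the last step left them, time stands still between calls to the robot, and variables do not carry over. Pictures are saved under pics/ and viewed, and the job is handed in when it is done.

Besides the shell and the picture viewer there is one more tool, called after "Emit:" as a command line: name --argument value ..., lists and objects as JSON in quotes. step_arm: Moves the arm, as the interface text tells. Its arguments: {"type":"object","properties":{"plan":{"type":"array"},"squeeze":{"type":"number"}},"required":["plan"]}

```bash
mkdir -p pics; python3 - <<'E'
from bench import ctrl
import cv2
print(ctrl.get_state())
for n in("side","top"):
    print(n,ctrl.calibration(n))
    cv2.imwrite(f"pics/{n}0.png",ctrl.get_image(n)[:,:,::-1])
E
```

```text
{'time': 0.0, 'joint_positions': array([-1.11988318,  0.32183462, -0.07016092,  1.4516789 ,  0.02256234,
        1.37077757, -0.05690928]), 'qd': array([ 5.67868774e-04, -1.20431645e-04,  1.38159883e-05,  6.84600380e-04,
       -8.84395504e-04,  1.14788343e-03, -3.47551425e-04]), 'joint_torque': array([-3.51343788e-04, -4.91284883e+01, -4.04369496e-01, -3.12531245e+01,
       -6.39478443e-02,  4.34904615e-02,  2.05965980e-04]), 'position': array([0.27475217, 0.58849724, 0.23545256]), 'tool_rot': array([-6.80488106e-01, -3.06661951e+00,  2.94209776e-03]), 'ft_force': array([ 0.04748063, -0.19963351,  0.47496549]), 'torque': array([0.00051353, 0.00534608, 0.00090748]), 'grip_width': 0.9989025005655218}
side {'fov_y': 45.36186646028163, 'cx': 263.1095793346043, 'cy': 192.92719805342801, 'rvec': array([ 2.08453822, -0.21958732,  0.0956722 ]), 'tvec': array([-0.62194636,  0.12770778,  0.92851022])}
top {'fov_y': 48.75752002863053, 'cx': 254.51788474708846, 'cy': 191.05577285185439, 'rvec': array([ 2.22351714, -2.16943082,  0.09464379]), 'tvec': array([-0.0778073 ,  0.6064585 ,  0.89053507])}
```

View pics/side0.png

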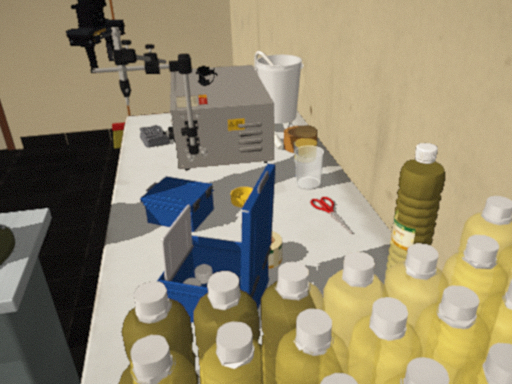

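View pics/top0.png

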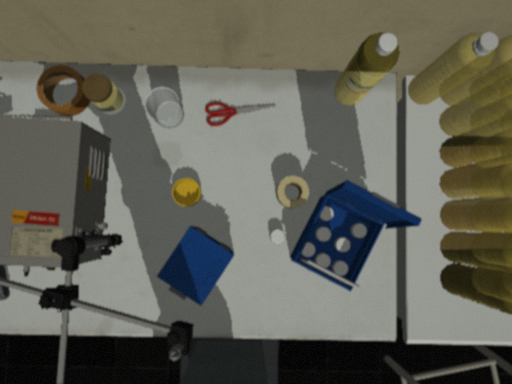

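The open blue case is at about (335,240) in the top view and (215,265) in the side view, with its flap at the front and its cover standing. The closed blue case at about (197,265) top and (178,200) side is the look-alike. Next I'll enlarge both to check their sizes.

```bash
cat > h.py <<'E'
import numpy as np, cv2
from bench import ctrl
from scipy.spatial.transform import Rotation as R
def cam(n):
    c=ctrl.calibration(n); f=192/np.tan(np.radians(c['fov_y']/2))
    K=np.array([[f,0,c['cx']],[0,f,c['cy']],[0,0,1]]); return K,np.array(c['rvec']),np.array(c['tvec'])
def proj(n,P):
    K,r,t=cam(n); return cv2.projectPoints(np.array(P,float).reshape(-1,3),r,t,K,None)[0].reshape(-1,2)
def onplane(n,uv,z):
    K,r,t=cam(n); Rm=cv2.Rodrigues(r)[0]; d=Rm.T@np.linalg.inv(K)@np.array([uv[0],uv[1],1.]); o=-Rm.T@t
    return o+d*(z-o[2])/d[2]
E
python3 - <<'E'
from h import *
print(proj("top",[[0,0,0],[.275,.589,.237],[.5,0,0],[.5,-.3,0]]),proj("side",[[.275,.589,.237],[.5,0,0],[.5,-.3,0]]))
t=cv2.imread("pics/top0.png"); s=cv2.imread("pics/side0.png")
cv2.imwrite("pics/tc.png",cv2.resize(t[160:310,270:430],None,fx=4.6,fy=4,interpolation=cv2.INTER_CUBIC)[:600] if 0 else cv2.resize(t[165:305,275:435],None,fx=4,fy=4,interpolation=cv2.INTER_CUBIC))
cv2.imwrite("pics/sc.png",cv2.resize(s[160:310,130:330],None,fx=4,fy=4,interpolation=cv2.INTER_CUBIC))
cv2.imwrite("pics/tl.png",cv2.resize(t[215:315,145:245],None,fx=4,fy=4,interpolation=cv2.INTER_CUBIC))
for n in("top","side"):
  for l in("parts_case","flap","cover","label_roll","loose_cap","beaker","scissors","jerry_cap"):
    print(n,l,[(round(d['score'],2),d['rect']) for d in ctrl.cut_out(n,l)])
E
```

```text
[[ 217.50045105  479.58317427]
 [-164.99546987  384.1207771 ]
 [ 224.33281754  240.44869724]
 [ 361.17748882  243.60512186]] [[102.76700604  58.53464674]
 [203.05178097 224.50007963]
 [218.51548675 324.4038576 ]]
top parts_case [(0.96, [160.1, 224.2, 72.6, 82.0]), (0.85, [295.4, 180.3, 124.6, 110.5]), (0.68, [168.5, 177.6, 31.4, 29.7]), (0.25, [209.2, 107.3, 59.5, 18.6]), (0.24, [300.7, 261.7, 56.7, 27.7])]
top flap [(0.51, [304.1, 259.8, 56.7, 29.9])]
top cover [(0.79, [325.8, 182.5, 96.6, 49.3]), (0.79, [157.1, 227.2, 75.0, 76.6])]
top label_roll [(0.82, [276.5, 177.8, 32.7, 30.5])]
top loose_cap [(0.6, [270.5, 230.0, 12.0, 13.3]), (0.56, [306.0, 263.3, 52.7, 24.5])]
top beaker [(0.93, [145.3, 85.9, 38.9, 41.7])]
top scissors [(0.57, [206.3, 105.5, 66.0, 22.1])]
top jerry_cap [(0.91, [170.6, 177.0, 30.1, 29.4])]
side parts_case [(0.61, [143.9, 176.7, 72.0, 53.5])]
side flap [(0.74, [240.4, 164.0, 34.9, 127.7])]
side cover [(0.82, [240.2, 161.2, 37.7, 130.3]), (0.66, [141.8, 173.9, 68.2, 35.0])]
side label_roll [(0.65, [268.6, 232.0, 13.2, 33.0])]
side loose_cap []
side beaker [(0.67, [297.1, 143.3, 25.7, 48.3])]
side scissors [(0.77, [309.9, 196.0, 41.0, 32.7])]
side jerry_cap [(0.88, [230.3, 188.6, 23.8, 16.9])]
```

View pics/tc.png

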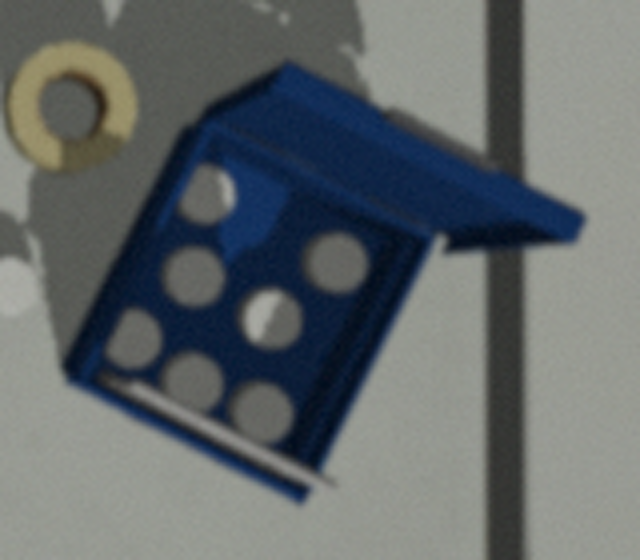

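View pics/sc.png

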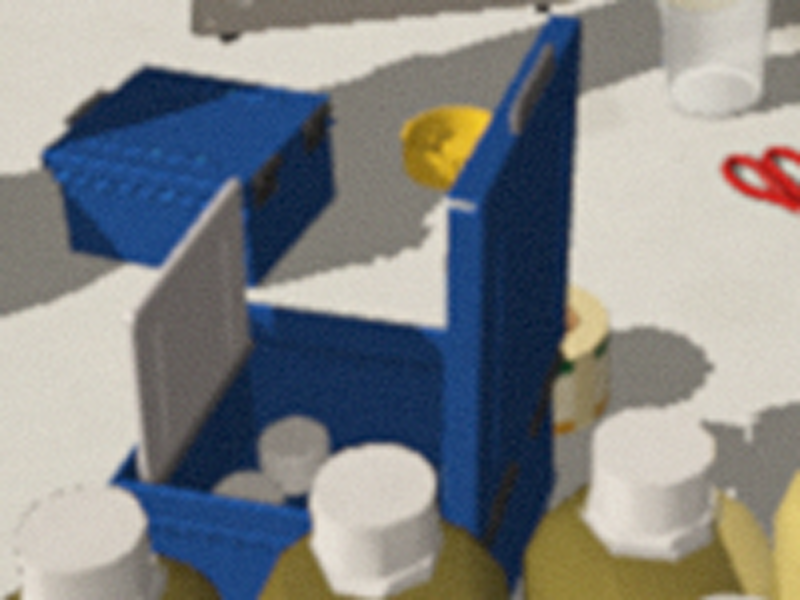

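View pics/tl.png

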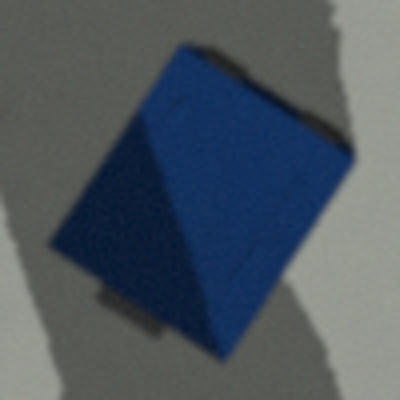

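```bash
cat > fit.py <<'E'
from h import *
from scipy.optimize import least_squares
def c(u,v,n): 
    o=(275,165) if n=="top" else (130,160); return ((u+.5)/4-.5+o[0],(v+.5)/4-.5+o[1])
def T(p): 
    A=R.from_euler('z',p[2]).as_matrix(); return lambda q:(A@np.array(q)+[p[0],p[1],0])
def flap(th,x,y,z=0): # x from hinge, z normal (upper when down, to robot when stands)
    return np.array([-.066+x*np.cos(th)-z*np.sin(th), y, .064+x*np.sin(th)+z*np.cos(th)])
def cover(th,x,y,z): # x dist from hinge to free edge
    return np.array([.075-x*np.cos(th)+z*np.sin(th), y, .080+x*np.sin(th)+z*np.cos(th)])
if __name__=="__main__":
    rim=[("top",(70,378),(-.075,.065)),("top",(303,498),(-.075,-.065)),("top",(437,238),(.075,-.065)),("top",(205,122),(.075,.065))]
    for n,uv,q in rim: print(np.round(onplane(n,c(*uv,n),.08),4))
    cov=[("top",(290,65),(.158,.07,.005)),("top",(583,213),(.158,-.07,.005)),("side",(556,18),(.158,.07,-.004)),("side",(580,20),(.158,.07,.005)),("side",(483,205),(.158,-.07,.005)),("side",(452,200),(.158,-.07,-.004))]
    fl=[("side",(238,180),(.09,.053,0)),("side",(136,318),(.09,-.053,0)),("top",(105,378),(.09,.053,0)),("top",(333,484),(.09,-.053,0))]
    def res(p,full=False):
        t=T(p);o=[]
        for n,uv,q in rim:o.append(proj(n,t((*q,.08)))[0]-c(*uv,n))
        for n,uv,q in cov:o.append(proj(n,t(cover(p[3],*q)))[0]-c(*uv,n))
        for n,uv,q in fl:o.append(proj(n,t(flap(p[4],*q)))[0]-c(*uv,n))
        return np.array(o).ravel()
    r=least_squares(res,[.5,-.25,-.4,1.6,1.5],loss='soft_l1');print(np.round(r.x,4));print(np.round(res(r.x).reshape(-1,2),1))
E
python3 fit.py
```

```text
[ 0.4701 -0.14    0.08  ]
[ 0.4135 -0.2572  0.08  ]
[ 0.5441 -0.3238  0.08  ]
[ 0.5996 -0.2059  0.08  ]
[ 0.5054 -0.2325 -0.4598  1.6316  1.4737]
[[ 0.5  1.6]
 [ 0.1  2.1]
 [ 0.1  0.2]
 [ 0.8 -0.9]
 [-1.  -1.5]
 [ 1.3  1.1]
 [ 0.6 -2.2]
 [ 0.1 -1.9]
 [-0.7 -2.6]
 [ 0.6 -2.5]
 [ 0.9 -2. ]
 [-0.7 -1.5]
 [ 6.4 -0.1]
 [ 1.1  0.6]]
```

```bash
python3 - <<'E'
from h import *
s=cv2.imread("pics/side0.png");t=cv2.imread("pics/top0.png")
cv2.imwrite("pics/s1.png",cv2.resize(s[0:190,50:250],None,fx=3,fy=3,interpolation=cv2.INTER_CUBIC))
cv2.imwrite("pics/t1.png",cv2.resize(t[100:384,0:260],None,fx=2,fy=2,interpolation=cv2.INTER_CUBIC))
print(np.round(proj("side",[[0,0,0],[0,0,.3],[.15,.3,.5],[.275,.589,.237],[.275,.589,.4],[.275,.589,0],[.3,.1,0],[.3,.1,.3]])))
for uv in[(180,345),(70,245),(120,240),(108,130),(75,265)]: print(uv,[np.round(onplane("top",uv,z),2) for z in(0,.2,.4)])
print(R.from_rotvec(ctrl.get_state()['tool_rot']).as_matrix().round(3))
E
```

```text
[[ -45.  256.]
 [-108.  115.]
 [   2.  -32.]
 [ 103.   59.]
 [  91.   -1.]
 [ 117.  133.]
 [ 113.  212.]
 [  85.   84.]]
(180, 345) [array([0.28, 0.09, 0.  ]), array([0.33, 0.06, 0.2 ]), array([0.39, 0.03, 0.4 ])]
(70, 245) [array([0.48, 0.33, 0.  ]), array([0.5 , 0.25, 0.2 ]), array([0.51, 0.17, 0.4 ])]
(120, 240) [array([0.5 , 0.23, 0.  ]), array([0.51, 0.17, 0.2 ]), array([0.52, 0.11, 0.4 ])]
(108, 130) [array([0.74, 0.26, 0.  ]), array([0.7, 0.2, 0.2]), array([0.66, 0.13, 0.4 ])]
(75, 265) [array([0.44, 0.32, 0.  ]), array([0.46, 0.24, 0.2 ]), array([0.49, 0.16, 0.4 ])]
[[-0.906  0.423  0.   ]
 [ 0.423  0.906  0.   ]
 [-0.     0.    -1.   ]]
```

View pics/s1.png

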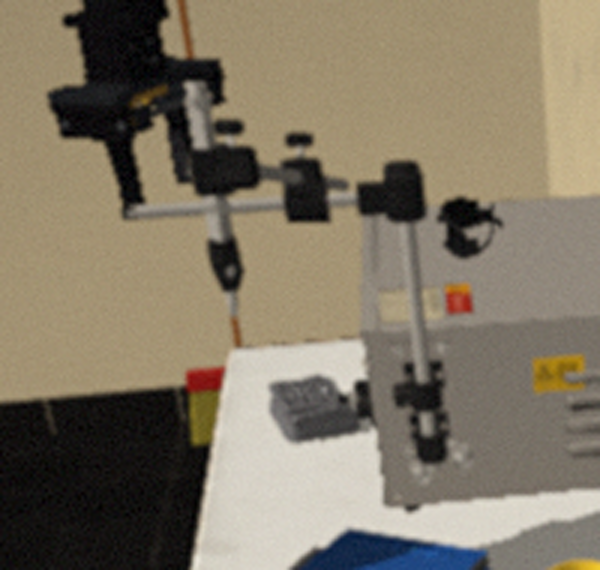

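View pics/t1.png

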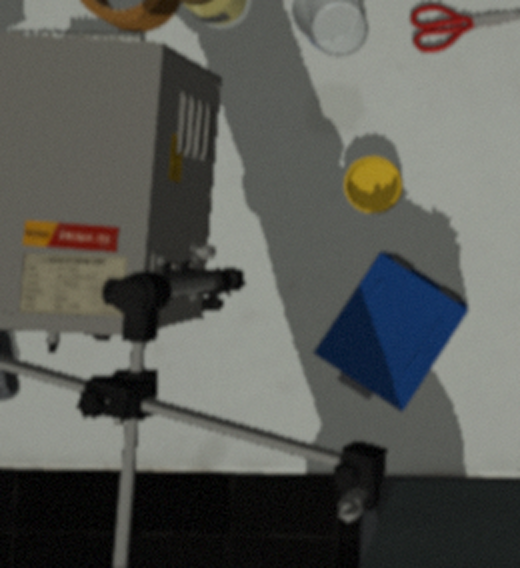

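```bash
cat >> h.py <<'E'
def tri(a,b): # top uv, side uv
    Ps=[]
    for n in("top","side"):
        K,r,t=cam(n); Ps.append(K@np.c_[cv2.Rodrigues(r)[0],t])
    X=cv2.triangulatePoints(Ps[0],Ps[1],np.array(a,float).reshape(2,1),np.array(b,float).reshape(2,1)).ravel(); X=X[:3]/X[3]
    return np.round(X,3),np.round(proj("top",X)[0]-a,1),np.round(proj("side",X)[0]-b,1)
E
python3 - <<'E'
from h import *
T=lambda u,v:(u/2,100+v/2)
S=lambda u,v:(50+u/3,u*0+v/3)
for nm,a,b in [("posttop",T(138,292),S(403,180)),("sidearm end",T(235,280),S(475,225)),("clamp2",T(120,393),S(305,188)),
 ("clampprobe",T(360,465),S(222,168)),("probe tip",T(350,507),S(230,280)),("bar end?",T(118,566),S(130,210))]: print(nm,*tri(a,b))
E
```

```text
posttop [0.502 0.209 0.307] [ 0.  -0.1] [-0.  0.]
sidearm end [0.532 0.144 0.289] [  1.5 -13.5] [-7.9 -0.1]
clamp2 [0.43  0.22  0.304] [ 0.  -0.2] [-0.1 -0. ]
clampprobe [0.394 0.036 0.363] [0.1 2.9] [1.7 0.2]
probe tip [0.367 0.054 0.293] [  0.1 -12.9] [-8.3 -1.3]
bar end? [0.304 0.217 0.297] [0.1 1. ] [0.6 0.1]
```

```bash
python3 - <<'E'
from h import *
T=lambda u,v:(u/2,100+v/2)
S=lambda u,v:(50+u/3,u*0+v/3)
for p in [(.394,.036),(.36,.05)]:
  print([(z,proj("side",[*p,z])[0].round()) for z in(.3,.36,.4,.44,.48)])
print("tube top",S(195,85),*tri(T(365,455),S(195,85)))
print("barL",*tri(T(2,362),S(343,187)))
e=np.array([.9063,-.4226]);f=np.array([.4226,.9063])
for w in [(.275,.589),(.45,.3),(.5,0),(.41,-.185)]:
  d=np.array(w)-[.2748,.5885]; print(w,"tool xy",-d@e,d@f)
E
```

```text
[(0.3, array([132.,  90.])), (0.36, array([126.,  58.])), (0.4, array([122.,  35.])), (0.44, array([118.,  11.])), (0.48, array([114., -14.]))]
[(0.3, array([114.,  89.])), (0.36, array([108.,  57.])), (0.4, array([103.,  35.])), (0.44, array([99., 11.])), (0.48, array([ 94., -14.]))]
tube top (115.0, 28.333333333333332) [0.399 0.025 0.413] [ 0.7 14.9] [8.6 0.4]
barL [0.451 0.319 0.279] [ 0.2 -3.7] [-1.9 -0.1]
(0.275, 0.589) tool xy 3.0039999999946376e-05 0.0005376699999999642
(0.45, 0.3) tool xy -0.28070386 -0.18742803000000002
(0.5, 0) tool xy -0.45279886 -0.43818803
(0.41, -0.185) tool xy -0.44941286 -0.6438875300000001
```

Emit:
step_arm --plan '[[[0, 0, 0], [0, 0, -0.05], 255], [[0, 0, 0], [0, 0, -0.1], 255], [[0, 0, 0], [0, 0, -0.15], 255], [[0, 0, 0], [0, 0, -0.2], 255], [[0, 0, 0], [0, 0, -0.25], 255], [[0, 0, 0], [0, 0, -0.28], 255], [[0, 0, 0], [0, 0, -0.28], 255], [[0, 0, 0], [0, 0, -0.28], 255], [[0, 0, 0], [0, 0, -0.28], 255], [[0, 0, 0], [0, 0, -0.28], 255]]' --squeeze 10

```text
time: 2.15
position: [0.275, 0.5888, 0.5155]
tool_rot: [-0.681, -3.067, 0.003]
ft_force: [-0.4, -0.0, 0.2]
grip_width: 0.019
```

Emit:
step_arm --plan '[[[0, 0, 0], [-0.03, -0.02, -0.01], 255], [[0, 0, 0], [-0.07, -0.045, -0.02], 255], [[0, 0, 0], [-0.11, -0.07, -0.02], 255], [[0, 0, 0], [-0.15, -0.1, -0.02], 255], [[0, 0, 0], [-0.19, -0.125, -0.02], 255], [[0, 0, 0], [-0.23, -0.15, -0.02], 255], [[0, 0, 0], [-0.26, -0.17, -0.02], 255], [[0, 0, 0], [-0.28, -0.19, -0.02], 255], [[0, 0, 0], [-0.3, -0.22, -0.02], 255], [[0, 0, 0], [-0.32, -0.25, -0.02], 255]]'

```text
time: 3.4
position: [0.4592, 0.2258, 0.5362]
tool_rot: [-0.681, -3.067, 0.0]
ft_force: [-0.0, -0.2, -0.5]
grip_width: 0.004
```

Emit:
step_arm --plan '[[[0, 0, 0], [-0.03, -0.04, 0], 255], [[0, 0, 0], [-0.06, -0.085, 0], 255], [[0, 0, 0], [-0.1, -0.13, 0], 255], [[0, 0, 0], [-0.13, -0.18, 0], 255], [[0, 0, 0], [-0.135, -0.23, 0], 255], [[0, 0, 0], [-0.135, -0.28, 0.0], 255], [[0, 0, 0], [-0.132, -0.33, 0.02], 255], [[0, 0, 0], [-0.129, -0.37, 0.05], 255], [[0, 0, 0], [-0.127, -0.394, 0.09], 255], [[0, 0, 0], [-0.125, -0.394, 0.13], 255]]'

```text
time: 4.65
position: [0.4043, -0.1851, 0.4055]
tool_rot: [0.687, 3.064, 0.001]
ft_force: [0.2, 0.7, 0.4]
grip_width: 0.009
```

```bash
cat > look.py <<'E'
import sys
from fit import *
P=[.506,-.232,-.457]
def run(tag,cov=None,fl=None,crop=True):
    t=T(P)
    for n,(x0,y0) in(("top",(270,150)),("side",(110,90))):
        im=ctrl.get_image(n)[:,:,::-1].copy(); im=cv2.resize(im,None,fx=3,fy=3,interpolation=cv2.INTER_CUBIC)
        def line(pts,col,cl=True):
            q=np.array([(proj(n,t(p))[0]+.5)*3 for p in pts]).round().astype(np.int32); cv2.polylines(im,[q],cl,col,1)
        line([(a*.075,b*.065,.08) for a,b in((1,1),(1,-1),(-1,-1),(-1,1))],(0,255,255))
        if cov is not None: line([cover(cov,a,b,.005) for a,b in((0,.07),(.158,.07),(.158,-.07),(0,-.07))],(0,255,0))
        if fl is not None: line([flap(fl,a,b) for a,b in((0,.053),(.09,.053),(.09,-.053),(0,-.053))],(0,0,255))
        cv2.imwrite(f"pics/{tag}_{n}.png",im[y0*3:y0*3+570,x0*3:x0*3+600])
    s=ctrl.get_state(); A=R.from_euler('z',P[2]).as_matrix(); p=A.T@(s['position']-[P[0],P[1],0]); print("tip case",p.round(4)-[0,0,.014],s['ft_force'].round(1),s['time'],R.from_rotvec(s['tool_rot']).as_matrix()[:,1].round(3))
if __name__=="__main__":
    a=sys.argv; run(a[1],*[float(x) for x in a[2:4]])
E
python3 look.py a 1.63 1.47
```

```text
tip case [-0.1141 -0.0008  0.3885] [ 0.2 -0.5 -0.1] 4.75 [ 0.423  0.906 -0.001]
```

View pics/a_top.png

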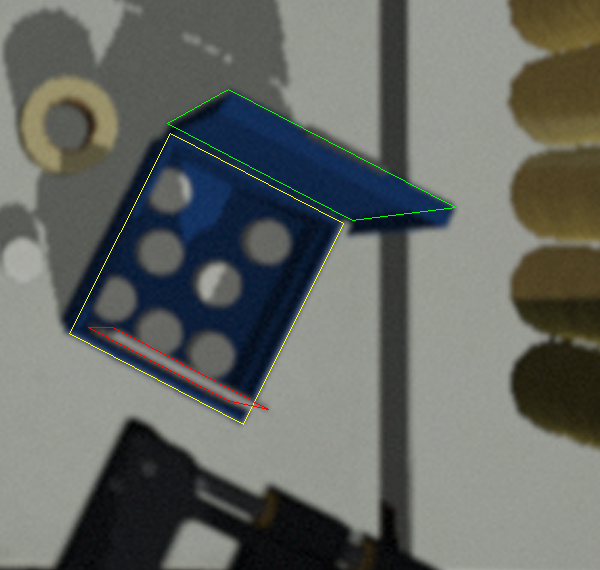

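View pics/a_side.png

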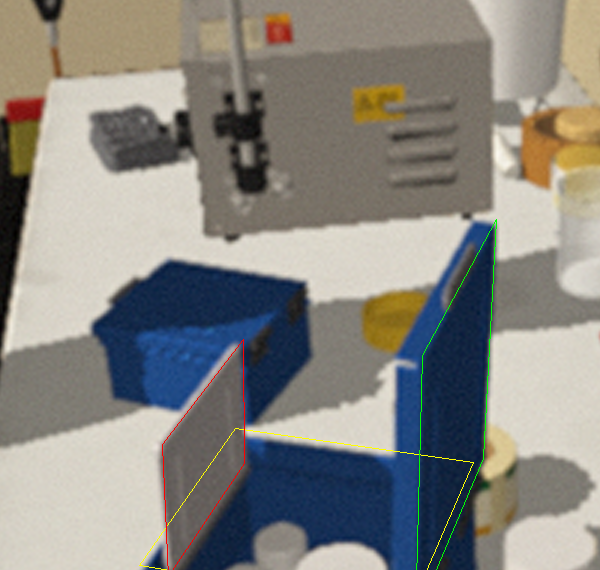

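The model overlay matches the case rim, the flap (1.47 rad) and the cover (1.63 rad) to within a few pixels. The hand is in front of the flap, so I'll descend there.

Emit:
step_arm --plan '[[[0, 0, 0], [0, 0, 0.05], 255], [[0, 0, 0], [0, 0, 0.1], 255], [[0, 0, 0], [0, 0, 0.15], 255], [[0, 0, 0], [0, 0, 0.2], 255], [[0, 0, 0], [0, 0, 0.23], 255], [[0, 0, 0], [0, 0, 0.25], 255], [[0, 0, 0], [0, 0, 0.25], 255], [[0, 0, 0], [-0.01, 0, 0.25], 255], [[0, 0, 0], [-0.02, 0, 0.25], 255], [[0, 0, 0], [-0.03, 0, 0.25], 255]]'

```text
time: 6.0
position: [0.4345, -0.196, 0.1574]
tool_rot: [0.68, 3.065, -0.0]
ft_force: [0.2, 0.4, 0.5]
grip_width: 0.002
```

Emit:
step_arm --plan '[[[0, 0, 0], [-0.007, 0, 0.001], 255], [[0, 0, 0], [-0.014, 0, 0.002], 255], [[0, 0, 0], [-0.02, 0, 0.003], 255], [[0, 0, 0], [-0.0265, 0, 0.004], 255], [[0, 0, 0], [-0.0335, 0, 0.006], 255], [[0, 0, 0], [-0.0405, 0, 0.009], 255], [[0, 0, 0], [-0.047, 0, 0.013], 255], [[0, 0, 0], [-0.053, 0, 0.017], 255], [[0, 0, 0], [-0.059, 0, 0.022], 255], [[0, 0, 0], [-0.064, 0, 0.027], 255]]'

```text
time: 7.25
position: [0.4915, -0.2228, 0.1293]
tool_rot: [0.681, 3.067, -0.0]
ft_force: [-0.4, -0.9, 1.4]
grip_width: 0.007
```

```bash
python3 look.py b 1.63 0.7
```

```text
tip case [-0.0174  0.0019  0.1149] [-0.1  0.6  0.2] 7.35 [ 0.423  0.906 -0.   ]
```

View pics/b_side.png

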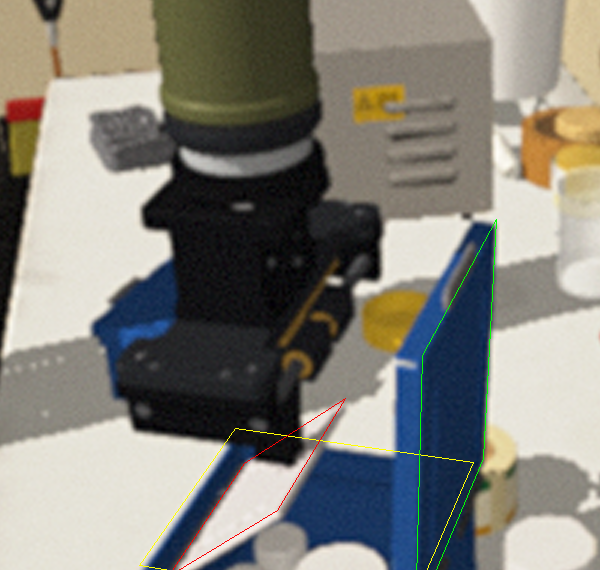

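The side view shows the flap at about 0.65 rad. A protrusion on the gripper's rear side (382,240) would come close to the cover, so I'll back up 13 mm and then press down.

Emit:
step_arm --plan '[[[0, 0, 0], [0.007, 0, 0], 255], [[0, 0, 0], [0.013, 0, 0.004], 255], [[0, 0, 0], [0.013, 0, 0.011], 255], [[0, 0, 0], [0.013, 0, 0.018], 255], [[0, 0, 0], [0.013, 0, 0.025], 255], [[0, 0, 0], [0.013, 0, 0.031], 255], [[0, 0, 0], [0.013, 0, 0.036], 255], [[0, 0, 0], [0.013, 0, 0.04], 255], [[0, 0, 0], [0.013, 0, 0.044], 255], [[0, 0, 0], [0.013, 0, 0.046], 255]]'

```text
time: 8.6
position: [0.4793, -0.2171, 0.0834]
tool_rot: [0.681, 3.067, 0.0]
ft_force: [0.7, 0.3, 0.8]
grip_width: 0.004
```

```bash
python3 look.py c 1.63 0.03
```

```text
tip case [-0.0309  0.0016  0.0693] [ 0.2  0.4 -0.6] 8.7 [ 0.423  0.906 -0.   ]
```

View pics/c_side.png

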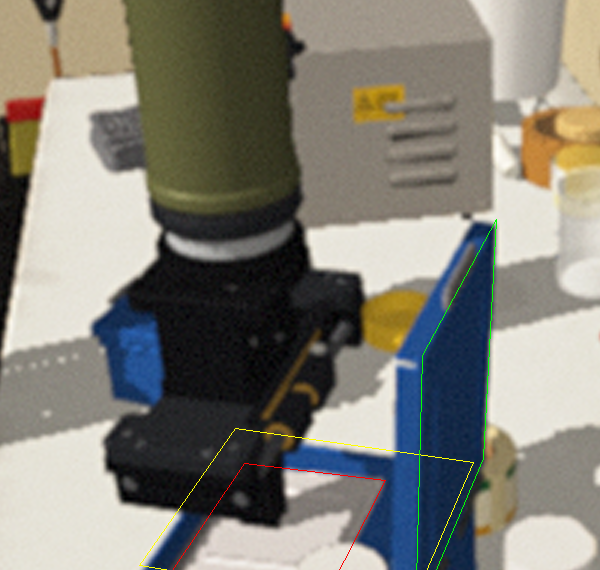

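Next I'll press on to the stop.

Emit:
step_arm --plan '[[[0, 0, 0], [0, 0, 0.001], 255], [[0, 0, 0], [0, 0, 0.002], 255], [[0, 0, 0], [0, 0, 0.003], 255], [[0, 0, 0], [0, 0, 0.004], 255], [[0, 0, 0], [0, 0, 0.005], 255], [[0, 0, 0], [0, 0, 0.005], 255], [[0, 0, 0], [0, 0, 0.005], 255], [[0, 0, 0], [0, 0, 0.005], 255], [[0, 0, 0], [0, 0, 0.005], 255], [[0, 0, 0], [0, 0, 0.005], 255]]'

```text
time: 9.95
position: [0.4792, -0.2171, 0.0803]
tool_rot: [-0.681, -3.067, -0.002]
ft_force: [-3.7, 1.5, 15.2]
grip_width: 0.005
```

Emit:
step_arm --plan '[[[0, 0, 0], [0, 0, -0.02], 255], [[0, 0, 0], [0, 0, -0.06], 255], [[0, 0, 0], [0, 0, -0.11], 255], [[0, 0, 0], [0, 0, -0.16], 255], [[0, 0, 0], [0, 0, -0.21], 255], [[0, 0, 0], [0, 0, -0.25], 255], [[0, 0, 0], [0, 0, -0.255], 255], [[0, 0, 0], [-0.02, 0, -0.255], 255], [[0, 0, 0], [-0.06, 0, -0.255], 255], [[0, 0, 0], [-0.1, 0, -0.255], 255]]'

```text
time: 11.2
position: [0.5705, -0.2593, 0.3323]
tool_rot: [-0.679, -3.066, -0.001]
ft_force: [0.7, -0.4, 1.0]
grip_width: 0.007
```

```bash
python3 look.py d 1.63 0.0
```

```text
tip case [0.0712 0.0045 0.3154] [ 0.2  0.8 -0.7] 11.3 [ 0.423  0.906 -0.003]
```

View pics/d_side.png

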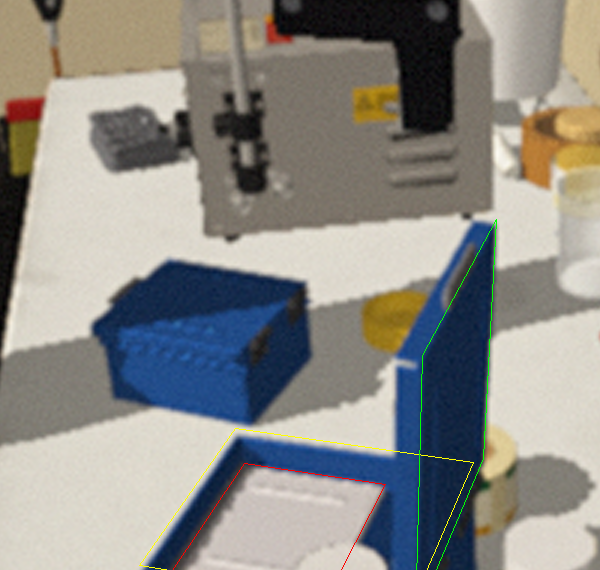

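View pics/d_top.png

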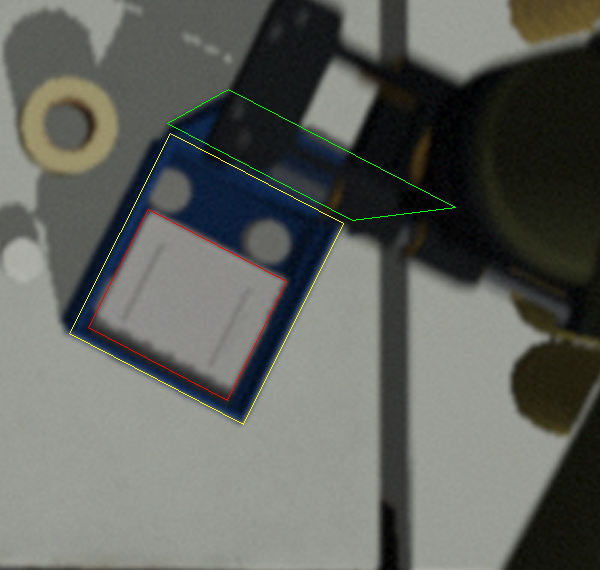

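The flap lies flat: the red theta = 0 outline matches it in both views. I'll go behind the cover and lower the hand.

Emit:
step_arm --plan '[[[0, 0, 0], [-0.03, 0, 0], 255], [[0, 0, 0], [-0.058, 0, 0], 255], [[0, 0, 0], [-0.058, -0.004, 0.01], 255], [[0, 0, 0], [-0.058, -0.004, 0.03], 255], [[0, 0, 0], [-0.058, -0.004, 0.055], 255], [[0, 0, 0], [-0.058, -0.004, 0.08], 255], [[0, 0, 0], [-0.058, -0.004, 0.1], 255], [[0, 0, 0], [-0.058, -0.004, 0.1], 255], [[0, 0, 0], [-0.048, -0.004, 0.1], 255], [[0, 0, 0], [-0.04, -0.004, 0.1], 255]]'

```text
time: 12.55
position: [0.604, -0.2801, 0.2348]
tool_rot: [0.681, 3.065, -0.0]
ft_force: [0.2, 0.1, -0.1]
grip_width: 0.008
```

```bash
python3 look.py e 1.63 0.0
```

```text
tip case [1.089e-01 2.000e-04 2.208e-01] [0.7 0.1 0.5] 12.65 [0.423 0.906 0.001]
```

View pics/e_side.png

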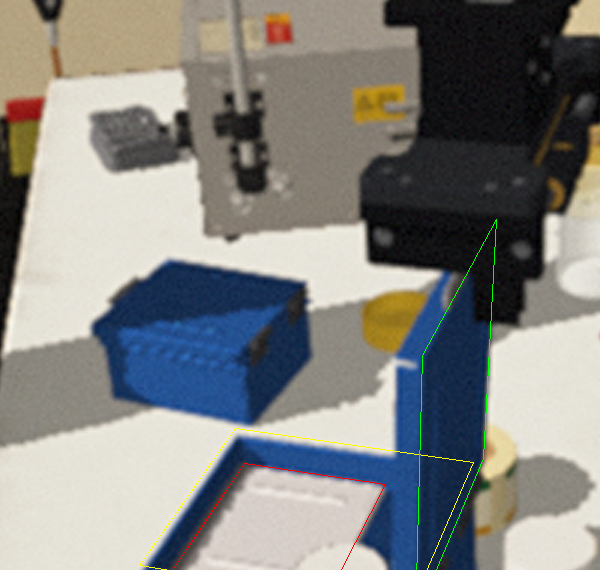

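Emit:
step_arm --plan '[[[0, 0, 0], [0.01, 0, 0.003], 255], [[0, 0, 0], [0.018, 0, 0.003], 255], [[0, 0, 0], [0.027, 0, 0.003], 255], [[0, 0, 0], [0.036, 0, 0.003], 255], [[0, 0, 0], [0.045, 0, 0.004], 255], [[0, 0, 0], [0.054, 0, 0.006], 255], [[0, 0, 0], [0.063, 0, 0.008], 255], [[0, 0, 0], [0.072, 0, 0.011], 255], [[0, 0, 0], [0.081, 0, 0.015], 255], [[0, 0, 0], [0.09, 0, 0.02], 255]]'

```text
time: 13.9
position: [0.5222, -0.2415, 0.2134]
tool_rot: [-0.681, -3.067, -0.001]
ft_force: [1.5, 0.8, 0.5]
grip_width: 0.008
```

```bash
python3 look.py f 1.05 0.0
```

```text
tip case [ 0.0178 -0.0016  0.1989] [ 0.3  0.5 -0.1] 14.0 [0.423 0.906 0.   ]
```

View pics/f_side.png

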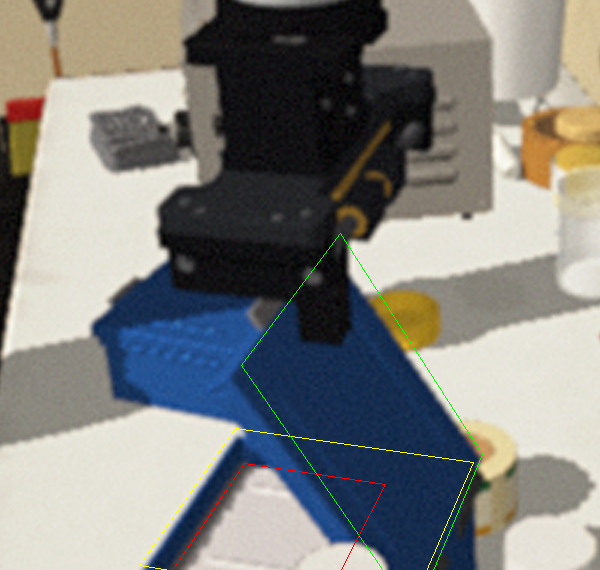

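Emit:
step_arm --plan '[[[0, 0, 0], [0.009, 0, 0.005], 255], [[0, 0, 0], [0.018, 0, 0.011], 255], [[0, 0, 0], [0.026, 0, 0.0175], 255], [[0, 0, 0], [0.034, 0, 0.025], 255], [[0, 0, 0], [0.041, 0, 0.033], 255], [[0, 0, 0], [0.047, 0, 0.041], 255], [[0, 0, 0], [0.053, 0, 0.05], 255], [[0, 0, 0], [0.058, 0, 0.06], 255], [[0, 0, 0], [0.062, 0, 0.07], 255], [[0, 0, 0], [0.065, 0, 0.08], 255]]'

```text
time: 15.25
position: [0.4634, -0.214, 0.1327]
tool_rot: [-0.68, -3.066, -0.001]
ft_force: [0.8, 1.1, 0.6]
grip_width: 0.005
```

```bash
python3 look.py g 0.25 0.0
```

```text
tip case [-0.0469 -0.0029  0.118 ] [-0.9  0.2 -0.5] 15.35 [ 0.423  0.906 -0.001]
```

View pics/g_side.png

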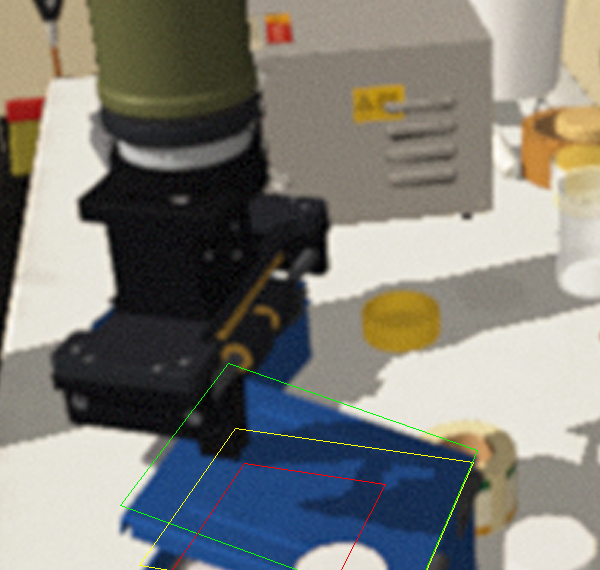

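Emit:
step_arm --plan '[[[0, 0, 0], [0.001, 0, 0.005], 255], [[0, 0, 0], [0.002, 0, 0.01], 255], [[0, 0, 0], [0.003, 0, 0.015], 255], [[0, 0, 0], [0.003, 0, 0.02], 255], [[0, 0, 0], [0.003, 0, 0.024], 255], [[0, 0, 0], [0.003, 0, 0.027], 255], [[0, 0, 0], [0.003, 0, 0.029], 255], [[0, 0, 0], [0.003, 0, 0.031], 255], [[0, 0, 0], [0.003, 0, 0.032], 255], [[0, 0, 0], [0.003, 0, 0.032], 255]]'

```text
time: 16.6
position: [0.4613, -0.2131, 0.1015]
tool_rot: [0.681, 3.067, -0.0]
ft_force: [-0.5, -0.3, -0.4]
grip_width: 0.007
```

Emit:
step_arm --plan '[[[0, 0, 0], [0, 0, 0.0005], 255], [[0, 0, 0], [0, 0, 0.001], 255], [[0, 0, 0], [0, 0, 0.0015], 255], [[0, 0, 0], [0, 0, 0.002], 255], [[0, 0, 0], [0, 0, 0.0025], 255], [[0, 0, 0], [0, 0, 0.003], 255], [[0, 0, 0], [0, 0, 0.003], 255], [[0, 0, 0], [0, 0, 0.003], 255], [[0, 0, 0], [0, 0, 0.003], 255], [[0, 0, 0], [0, 0, 0.003], 255]]'

```text
time: 17.85
position: [0.4614, -0.2131, 0.0993]
tool_rot: [0.681, 3.067, 0.001]
ft_force: [-2.6, 0.4, 7.3]
grip_width: 0.006
```

Emit:
step_arm --plan '[[[0, 0, 0], [0, 0, 0.0005], 255], [[0, 0, 0], [0, 0, 0.001], 255], [[0, 0, 0], [0, 0, 0.0015], 255], [[0, 0, 0], [0, 0, 0.002], 255], [[0, 0, 0], [0, 0, 0.0025], 255], [[0, 0, 0], [0, 0, 0.003], 255], [[0, 0, 0], [0, 0, 0.003], 255], [[0, 0, 0], [0, 0, 0.003], 255], [[0, 0, 0], [0, 0, 0.003], 255], [[0, 0, 0], [0, 0, 0.003], 255]]'

```text
time: 19.1
position: [0.4614, -0.2132, 0.0989]
tool_rot: [-0.681, -3.067, -0.004]
ft_force: [-9.6, 4.7, 28.3]
grip_width: 0.004
```

Emit:
step_arm --plan '[[[0, 0, 0], [0, 0, -0.005], 255], [[0, 0, 0], [0, 0, -0.02], 255], [[0, 0, 0], [0, 0, -0.05], 255], [[0, 0, 0], [0, 0, -0.09], 255], [[0, 0, 0], [0, 0, -0.13], 255], [[0, 0, 0], [0, 0, -0.17], 255], [[0, 0, 0], [0.0, 0, -0.21], 255], [[0, 0, 0], [0.0, 0, -0.25], 255], [[0, 0, 0], [0.0, 0, -0.27], 255], [[0, 0, 0], [0.0, 0, -0.27], 255]]'

```text
time: 20.35
position: [0.4617, -0.2135, 0.3671]
tool_rot: [0.681, 3.064, -0.0]
ft_force: [0.5, 1.0, -0.4]
grip_width: 0.008
```

```bash
python3 look.py k 0.0; python3 - <<'E'
from h import *
for n in("top","side"): cv2.imwrite(f"pics/end_{n}.png",ctrl.get_image(n)[:,:,::-1])
E
```

```text
tip case [-0.0489 -0.0029  0.3508] [ 0.5 -0.3  0.8] 20.45 [ 0.423  0.906 -0.   ]
```

View pics/k_side.png

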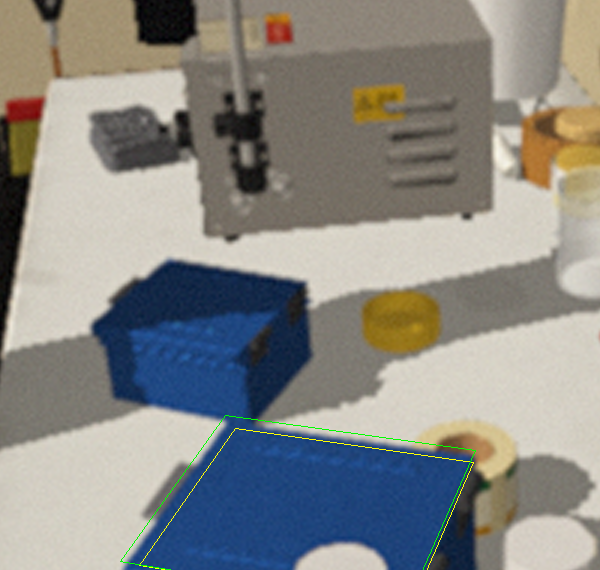

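View pics/end_top.png

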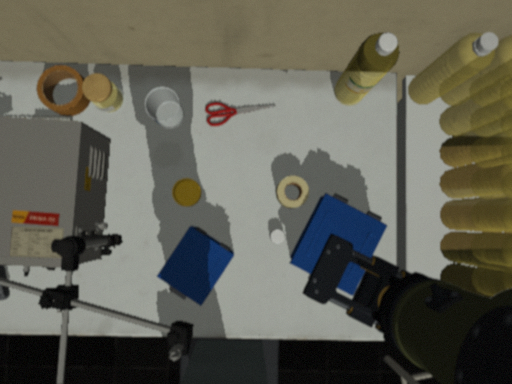

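View pics/end_side.png

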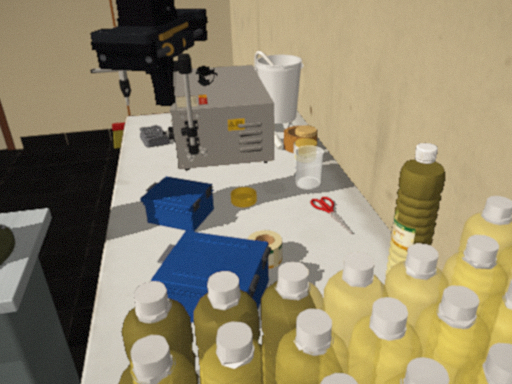

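```bash
python3 -c "
from bench import ctrl
print(ctrl.close_job())"
```

```text
the job is handed in; nothing more can be done
None
```

The case is closed: the white flap is flat over the caps and the blue cover is shut over it. I handed the job in at about 20.5 s of the 58 s allowed.

- **Flap:** I pushed it down first with the closed fingertips until it met its stop. The fingertip stopped at 66 mm, the height given for the upper face, at about 15 N. The flat outline matched the flap in both camera views.
- **Cover:** I then swung it over slowly from behind and pressed it to its stop. The fingertip stopped at 85 mm, which is the outer face height when shut. The second check press went harder than I meant: 28 N upward, about 30 N in all, through the fingertips. That is below the 40 N and 120 N limits.
- **Last check:** The shut-cover outline agreed with the side picture to within a few pixels. The roll, loose cap, yellow cap, beaker and scissors look unmoved. The hand is about 27 cm above the case and touching nothing.
- **Disagreements:** None of my final checks failed. In the first pose fit, one flap corner was 6 px off, probably from a poorly picked corner. The overlay that followed matched.

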